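# Find the full pot by weight and hold it over the tray

### The job

The two green pots with white lids look alike, but one is full of washers and the other is nearly empty. Lift each in turn clear of the bench (10 cm or so) to feel its weight, setting the lighter one back upright where it stood and leaving the other things on the bench undisturbed. Then present the heavier one: hold it upright and still over the middle of the blue tray that stands in the middle of the bench just beyond the pots, about 10 cm above its rim, and finish while still holding it there.

Things in the scene. Friction and masses are not known exactly. Their poses are not given: they have to be found in the camera images.
- pot_a: one of two look-alike closed green pots with white lids: upright cylinder, 68 mm diameter, 58 mm tall, lid fixed on, loose on the bench (z = 0); grip across its diameter. Origin: centre of its underside, z upright. The two weigh 0.15 to 0.75 kg and differ by at least 0.15 kg; neither name nor place tells which is heavier, only lifting does
- pot_b: one of two look-alike closed green pots with white lids: upright cylinder, 68 mm diameter, 58 mm tall, lid fixed on, loose on the bench (z = 0); grip across its diameter. Origin: centre of its underside, z upright. The two weigh 0.15 to 0.75 kg and differ by at least 0.15 kg; neither name nor place tells which is heavier, only lifting does
- tray: blue open plastic tray, 130 mm (its x) by 220 mm (its y), rim 50 mm above the bench, fixed to the bench. Origin: centre of its underside, on the bench, below the middle of its mouth. (A second blue tray, at the back left with a metal tube in it, is scenery)
- sanding_block: brown sanding block, 64x100x34 mm, loose bystander; origin at the centre of its underside
- spanner_b: small steel spanner lying flat, 24x152x8 mm, loose bystander; origin at the centre of its underside
- bench_vice: obstacle, fixed: big dark bench vice at the right of the bench, between the arm's start and the work. In world axes it fills x 0.19 to 0.65, y -0.28 to -0.01, up to z = 0.23. Behind it a fixed desk lamp on a post fills x 0.53 to 0.83, y -0.39 to 0.00, z 0.26 to 0.59 (post below): swing round them close to the base, with the fingers above 0.3. Origin under its middle
- hobby_vice: obstacle, fixed: small green vice at the bench's front edge. In world axes it fills x 0.25 to 0.41, y 0.14 to 0.23, up to z = 0.11. Origin far below its middle

How it is judged:
By the outcome, as a careful person would: the job done as asked, in the order asked, and still so for the second after the job is handed in, while the arm keeps its last pose, push and grip.
It also fails if it takes over 72 s, if anything falls off the work surface, if the arm or the gripper's body presses on something with over 40 N, if the wrist force passes 120 N, or if a joint passes its speed limit or range.

### The arm

A 6-joint arm with a two-finger parallel gripper is mounted at the origin on a cart in front of the work surface, level with it; the furniture and walls round the work are solid. World frame = base frame: x ahead of the robot, y to its left, z up, the work surface at z = 0. Lengths are in m, angles in degrees, forces in N, time in s.
With the tool pointing down it reaches from about 0.3 to 0.75 m from the base axis. Payload 8.5 kg.
Tool frame: the origin (TCP) lies on the centre line of the jaws, within the pads' length; the fingertips stand 19 mm ahead of it and the grasp point (between the pads) is the TCP (env.tcp_to_tips is the z of the fingertips in the tool frame, in m); z points along the fingers, y is the line along which they close (so a half turn about z gives the same grasp; the last joint's range is limited). The gripper opens to 85 mm and grips with 20 to 120 N. Pads are 22 mm wide; open, the fingers measure 114 mm over their backs; the gripper's body (76 mm by 85 mm) begins 54 mm behind the grasp point. The pads swing forward as they close: fully open they stand 13 mm farther back than shut.
Start: joints at [62.722, 21.807, 74.336, -0, 83.858, -12.336], TCP at [0.142, 0.531, 0.25] pointing down, gripper open.
Joint ranges: [-178.18, 178.18], [-50.72, 133.34], [12.68, 142.11], [-81.47, 261.47], [9.98, 163.14], [-165.26, 165.26]. Speed limits (degrees/s): [136.94, 136.94, 180, 180, 180, 180].

### API

Orientations are given as a 3x3 rotation matrix whose columns are the frame's x, y, z axes.
In Python, from rig import env gives the robot as it stands.
- The arm moves only by the tool servo_tool, never from a script. Its argument "steps" is a list of rows, each an object of numbers: "tx", "ty", "tz": the shift along the world's x, y, z in cm; "yaw": the turn about the world's z in degrees; "claw": the finger opening in cm, from 0 to 8.54. In form: [{"tx": .., "ty": .., "tz": .., "yaw": .., "claw": ..}, ...]. A call has 1 to 20 rows; each row shifts and turns the commanded pose from where the row before left it; what a row does not reach is not made up. A row lasts 1/10 s, in which the tool goes at most 50 mm and 8.59 degrees, less where a joint would pass 70% of its speed; a pose out of reach is approached as far as the arm can. A call with a gripper value outside its range is refused whole. The fingers move at their own pace and stop on an object; "newtons" is the grip in N (left out, the last holds). Time passes only in rows, so rows that do not move let the fingers close. It gives the time, the measured TCP pose, the force, the opening and the grip force at its end, in the units of the state.
- env.observe(): the state, without advancing time (a new reading comes with each control period).
- env.get_image(name): name is "scene" or "side" or "wrist"; returns (picture, depth): 384x512x3 uint8, red, green, blue; 384x512 float32, m along the optical axis (not along the pixel's ray), 0 where there is no reading.
- env.camera_model(name): a dict with "fovy" (degrees; the focal length in pixels is half the picture's height over the tangent of half this angle, whatever the lens; pixels are square), "cx", "cy" (the principal point, pixels), "T" (4x4, takes a point from camera to world coordinates). Camera axes: x right, y down, z forward; pixel columns grow to the right and rows downward; lengths in m; the calibration is good to about 2 mm. A picture is of the moment at which its call begins: read the wrist's pose just before it. camera_model takes no time and is no camera call; for the wrist camera it gives the pose at the moment of the call.
- env.close_job(): hands the job in; it is judged then, once.
The state is a dict: "time_s": time; "q": joint angles; "qvel": joint speeds; "joint_efforts": joint torques, N m; "position": TCP position; "tool_rot": TCP orientation; "ft_force": force on the tool from outside, world axes, zero at the start; "wrist_torque": the same for the moment, N m; "grip_width": finger opening in m; "gripper_force": force on a finger pad.
Only numpy, scipy, OpenCV 4.12 (cv2) and the standard library are available. Lean on these libraries where they do the work, as an engineer would, in place of code of your own. Each camera call takes 0.05 s, during which the arm holds its last target. There are 200 camera calls.

## Working session

There is one attempt and no reset: what is moved stays moved. The work goes in short steps, Python scripts to look and compute and a tool call to move; the robot and the scene stay as the last step left them, time stands still between calls to the robot, and variables do not carry over. Pictures are saved under pics/ and viewed, at most 10 in all, crops included, and the job is handed in when it is done.

Besides the shell and the picture viewer there is one more tool, called after "Emit:" as name(argument=value, ...) on one line, values as JSON. servo_tool: Moves the arm, as the interface text tells. Its arguments: {"type":"object","properties":{"steps":{"type":"array"},"newtons":{"type":"number"}},"required":["steps"]}

```bash
mkdir -p pics
cat > h.py <<'E'
import numpy as np, cv2
from rig import env
def cloud(n):
    im,d=env.get_image(n); m=env.camera_model(n); h,w=d.shape
    f=h/2/np.tan(np.radians(m["fovy"]/2)); v,u=np.mgrid[:h,:w]
    P=np.stack([(u-m["cx"])*d/f,(v-m["cy"])*d/f,d],-1)@m["T"][:3,:3].T+m["T"][:3,3]
    P[d==0]=np.nan
    return im,P
E
python3 - <<'E'
from h import *
o=env.observe();print(o)
ims=[]
for n in("scene","side"):
    im,P=cloud(n);np.save(n+".npy",P);cv2.imwrite(f"pics/{n}.png",im[:,:,::-1])
    hsv=cv2.cvtColor(im,cv2.COLOR_RGB2HSV)
    for nm,lo,hi in(("white",(0,0,170),(180,50,255)),("green",(40,70,40),(85,255,255)),("blue",(95,100,50),(130,255,255))):
        k,l,s,c=cv2.connectedComponentsWithStats(cv2.inRange(hsv,lo,hi))
        for i in range(1,k):
            if s[i,4]>100:
                Q=P[l==i];print(n,nm,c[i].round(),s[i,4],np.nanmedian(Q,0).round(3),np.nanpercentile(Q,2,axis=0).round(3),np.nanpercentile(Q,98,axis=0).round(3))
E
```

```text
{'time_s': 0.0, 'q': array([ 6.27218764e+01,  2.18404827e+01,  7.43851029e+01, -4.06935158e-04,
        8.38563637e+01, -1.23376116e+01]), 'qvel': array([ 0.05769398, -0.02813826, -0.02150033, -0.05249035,  0.07150304,
       -0.01612676]), 'joint_efforts': array([-1.05920640e-05, -4.48459053e+01, -2.31275243e+01, -1.91371960e-04,
        4.83013326e-03, -1.33180933e-05]), 'position': array([0.14169676, 0.53116271, 0.24971445]), 'tool_rot': array([[-9.66194128e-01,  2.57814829e-01, -6.49237408e-04],
       [ 2.57815473e-01,  9.66193333e-01, -1.27446155e-03],
       [ 2.98713770e-04, -1.39876071e-03, -9.99998977e-01]]), 'ft_force': array([ 0.26122201, -0.24457741, -0.07001785]), 'wrist_torque': array([ 0.0242693 ,  0.00976203, -0.02062974]), 'gripper_force': 0.0, 'grip_width': 0.08549184381667266}
scene white [379.  69.] 161 [ 0.363 -0.175  0.132] [ 0.334 -0.204  0.13 ] [ 0.394 -0.144  0.134]
scene white [ 96. 118.] 695 [0.807 0.369 0.064] [0.772 0.31  0.062] [0.844 0.421 0.066]
scene white [417. 217.] 6554 [ 0.14  -0.08  -0.002] [-0.075 -1.32  -0.882] [0.748 0.158 0.001]
scene white 
[... 2993 characters left out ...]
hite [247. 348.] 8000 [0.257 0.763 0.03 ] [ 0.177  0.685 -0.008] [0.324 0.849 0.032]
side white [151. 335.] 112 [0.409 0.791 0.015] [0.399 0.745 0.012] [0.42  0.834 0.017]
side green [268. 143.] 334 [0.479 0.089 0.025] [0.456 0.064 0.002] [0.516 0.097 0.046]
side green [245. 182.] 419 [0.451 0.311 0.025] [0.43  0.278 0.001] [0.49  0.319 0.045]
side blue [192. 145.] 2392 [0.673 0.171 0.027] [0.595 0.073 0.001] [0.728 0.284 0.051]
side blue [ 49. 198.] 3959 [0.841 0.548 0.029] [0.759 0.448 0.001] [0.885 0.656 0.051]
side blue [325. 242.] 551 [ 0.339 -0.144 -0.451] [ 0.319 -0.268 -0.598] [ 0.354 -0.068 -0.303]
side blue [110. 287.] 655 [0.497 0.767 0.064] [0.465 0.753 0.048] [0.539 0.776 0.07 ]
```

View pics/scene.png

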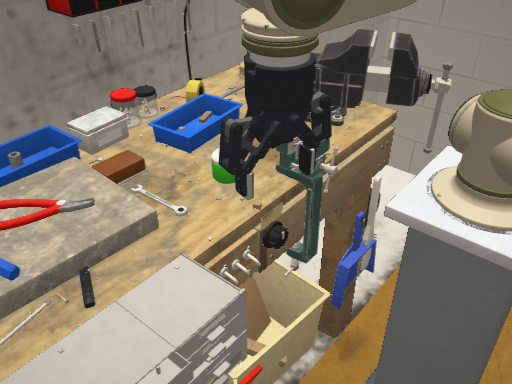

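View pics/side.png

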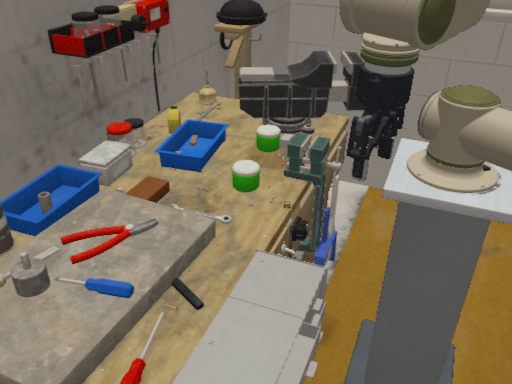

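Run:
```python
import numpy as np,cv2
for n in("scene","side"):
    P=np.load(n+".npy").reshape(-1,3)
    for c in((.462,.287),(.485,.065)):
        Q=P[(np.hypot(P[:,0]-c[0],P[:,1]-c[1])<.055)&(P[:,2]>.053)&(P[:,2]<.064)][:,:2]
        if len(Q)>20: print(n,len(Q),cv2.minEnclosingCircle(Q.astype(np.float32)),np.percentile(Q,[1,99],axis=0).round(3).tolist())
    Q=P[(P[:,0]>.57)&(P[:,0]<.75)&(P[:,1]>.05)&(P[:,1]<.31)&(P[:,2]>.046)&(P[:,2]<.054)][:,:2]
    print(n,cv2.minAreaRect(Q.astype(np.float32)))
    for nm,b in(("sand",(.55,.75,.34,.48)),("near2",(.38,.58,-.01,.14)),("near1",(.38,.56,.21,.37))):
        Q=P[(P[:,0]>b[0])&(P[:,0]<b[1])&(P[:,1]>b[2])&(P[:,1]<b[3])&(P[:,2]>.006)]
        if len(Q): print(nm,len(Q),Q.min(0).round(3),Q.max(0).round(3))
```

```text
scene 77 ((0.4777822494506836, 0.29529643058776855), 0.026355892419815063) [[0.46, 0.278], [0.495, 0.316]]
scene ((0.6638566255569458, 0.1743139624595642), (0.1349845677614212, 0.22383855283260345), 6.465806007385254)
sand 1046 [0.55  0.38  0.006] [0.683 0.479 0.036]
near1 386 [0.38  0.21  0.006] [0.496 0.318 0.073]
side 299 ((0.46122628450393677, 0.28683221340179443), 0.03350313380360603) [[0.431, 0.257], [0.49, 0.317]]
side 203 ((0.49287572503089905, 0.06306774914264679), 0.03688863664865494) [[0.457, 0.032], [0.518, 0.096]]
side ((0.6620654463768005, 0.17474737763404846), (0.1308334767818451, 0.23108632862567902), 6.80704927444458)
sand 737 [0.553 0.381 0.006] [0.733 0.478 0.037]
near2 569 [0.423 0.029 0.006] [0.521 0.122 0.061]
near1 770 [0.38  0.213 0.006] [0.493 0.32  0.104]
```

Emit:
servo_tool(steps=[{"tx":3.2,"ty":-2.46,"yaw":-7.5,"claw":8.5},{"tx":3.2,"ty":-2.46,"yaw":-7.5,"claw":8.5},{"tx":3.2,"ty":-2.46,"yaw":-7.5,"claw":8.5},{"tx":3.2,"ty":-2.46,"yaw":-7.5,"claw":8.5},{"tx":3.2,"ty":-2.46,"yaw":-7.5,"claw":8.5},{"tx":3.2,"ty":-2.46,"yaw":-7.5,"claw":8.5},{"tx":3.2,"ty":-2.46,"yaw":-7.5,"claw":8.5},{"tx":3.2,"ty":-2.46,"yaw":-7.5,"claw":8.5},{"tx":3.2,"ty":-2.46,"yaw":-7.5,"claw":8.5},{"tx":3.2,"ty":-2.46,"yaw":-7.5,"claw":8.5},{"claw":8.5},{"claw":8.5},{"claw":8.5}], newtons=60)

```text
invalid input at $.steps[0]: expected keys tx, ty, tz, yaw, claw
```

```bash
cat > look.py <<'E'
from h import *
import sys
c=eval(sys.argv[1]); o=env.observe(); print(o['position'].round(4),o['tool_rot'].round(3).tolist(),o['ft_force'],o['q'].round(1))
im,P=cloud("wrist");cv2.imwrite(f"pics/{sys.argv[2]}.png",im[:,:,::-1])
P=P.reshape(-1,3)
Q=P[(np.hypot(P[:,0]-c[0],P[:,1]-c[1])<.06)&(P[:,2]>.05)&(P[:,2]<.066)]
print(len(Q),cv2.minEnclosingCircle(Q[:,:2].astype(np.float32)),np.percentile(Q,[1,50,99],axis=0).round(4).tolist())
E
python3 look.py "(.461,.286)" w1
```

```text
[0.1417 0.5312 0.2498] [[-0.966, 0.258, -0.001], [0.258, 0.966, -0.001], [0.0, -0.001, -1.0]] [-0.6201545   0.20819577  0.59041388] [ 62.7  21.8  74.4   0.   83.9 -12.3]Traceback (most recent call last):
  File "look.py", line 7, in <module>
    print(len(Q),cv2.minEnclosingCircle(Q[:,:2].astype(np.float32)),np.percentile(Q,[1,50,99],axis=0).round(4).tolist())
                                                                    ~~~~~~~~~~~~~^^^^^^^^^^^^^^^^^^^^
    return _quantile_unchecked(
        a, q, axis, out, overwrite_input, method, keepdims, weights)
    return _ureduce(a,
                    func=_quantile_ureduce_func,
    ...<5 lines>...
                    overwrite_input=overwrite_input,
                    method=method)
    r = func(a, **kwargs)
    result = _quantile(arr,
                       quantiles=q,
    ...<2 lines>...
                       out=out,
                       weights=wgt)
    slices_having_nans = np.isnan(arr[-1, ...])
                                  ~~~^^^^^^^^^
IndexError: index -1 is out of bounds for axis 0 with size 0
```

View pics/w1.png

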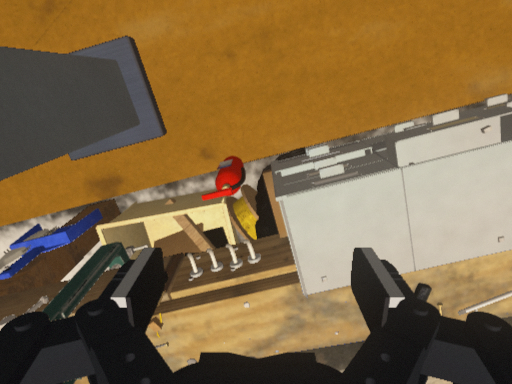

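Emit:
servo_tool(steps=[{"tx":3.2,"ty":-2.46,"tz":0,"yaw":-7.5,"claw":8.5},{"tx":3.2,"ty":-2.46,"tz":0,"yaw":-7.5,"claw":8.5},{"tx":3.2,"ty":-2.46,"tz":0,"yaw":-7.5,"claw":8.5},{"tx":3.2,"ty":-2.46,"tz":0,"yaw":-7.5,"claw":8.5},{"tx":3.2,"ty":-2.46,"tz":0,"yaw":-7.5,"claw":8.5},{"tx":3.2,"ty":-2.46,"tz":0,"yaw":-7.5,"claw":8.5},{"tx":3.2,"ty":-2.46,"tz":0,"yaw":-7.5,"claw":8.5},{"tx":3.2,"ty":-2.46,"tz":0,"yaw":-7.5,"claw":8.5},{"tx":3.2,"ty":-2.46,"tz":0,"yaw":-7.5,"claw":8.5},{"tx":3.2,"ty":-2.46,"tz":0,"yaw":-7.5,"claw":8.5},{"tx":0,"ty":0,"tz":0,"yaw":0,"claw":8.5},{"tx":0,"ty":0,"tz":0,"yaw":0,"claw":8.5}], newtons=60)

```text
time_s: 1.35
position: [0.4621, 0.2849, 0.2499]
tool_rot: [[-0.0, 1.0, -0.001], [1.0, 0.0, -0.0], [-0.0, -0.001, -1.0]]
ft_force: [-0.7, 0.7, -0.5]
grip_width: 0.085
gripper_force: 0.0
```

```bash
python3 look.py "(.461,.286)" w2
```

```text
[0.4621 0.2849 0.2499] [[-0.0, 1.0, -0.001], [1.0, 0.0, -0.0], [-0.0, -0.001, -1.0]] [-0.71789716  0.70007813 -0.4610328 ] [19.1 21.1 75.5  0.  83.4 19.1]
3356 ((0.4641173779964447, 0.2845127284526825), 0.03377491980791092) [[0.4331, 0.2544, 0.0522], [0.4644, 0.2869, 0.0567], [0.4951, 0.3163, 0.0586]]
```

View pics/w2.png

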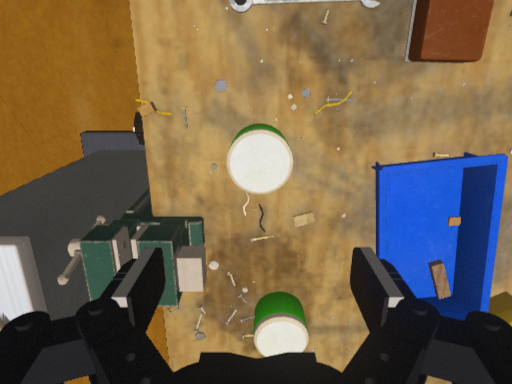

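Emit:
servo_tool(steps=[{"tx":0.2,"ty":0,"tz":-3,"yaw":0,"claw":8.5},{"tx":0,"ty":0,"tz":-3,"yaw":0,"claw":8.5},{"tx":0,"ty":0,"tz":-3,"yaw":0,"claw":8.5},{"tx":0,"ty":0,"tz":-3,"yaw":0,"claw":8.5},{"tx":0,"ty":0,"tz":-2,"yaw":0,"claw":8.5},{"tx":0,"ty":0,"tz":-2,"yaw":0,"claw":8.5},{"tx":0,"ty":0,"tz":-2,"yaw":0,"claw":8.5},{"tx":0,"ty":0,"tz":-2,"yaw":0,"claw":8.5},{"tx":0,"ty":0,"tz":-1,"yaw":0,"claw":8.5},{"tx":0,"ty":0,"tz":-1,"yaw":0,"claw":8.5},{"tx":0,"ty":0,"tz":0,"yaw":0,"claw":8.5},{"tx":0,"ty":0,"tz":0,"yaw":0,"claw":8.5}])

```text
time_s: 2.6
position: [0.4639, 0.2857, 0.0309]
tool_rot: [[-0.002, 1.0, 0.001], [1.0, 0.002, 0.0], [0.0, 0.001, -1.0]]
ft_force: [0.7, 0.7, -0.1]
grip_width: 0.0847
gripper_force: 0.0
```

Emit:
servo_tool(steps=[{"tx":0,"ty":0,"tz":0,"yaw":0,"claw":6.2},{"tx":0,"ty":0,"tz":0,"yaw":0,"claw":6.2},{"tx":0,"ty":0,"tz":0,"yaw":0,"claw":6.2},{"tx":0,"ty":0,"tz":0,"yaw":0,"claw":6.2},{"tx":0,"ty":0,"tz":0,"yaw":0,"claw":6.2},{"tx":0,"ty":0,"tz":0,"yaw":0,"claw":6.2},{"tx":0,"ty":0,"tz":0,"yaw":0,"claw":6.2},{"tx":0,"ty":0,"tz":0,"yaw":0,"claw":6.2}])

```text
time_s: 3.4
position: [0.464, 0.2856, 0.0315]
tool_rot: [[-0.001, 1.0, 0.001], [1.0, 0.001, 0.001], [0.001, 0.001, -1.0]]
ft_force: [-1.6, 0.6, 6.7]
grip_width: 0.0667
gripper_force: 67.1
```

Emit:
servo_tool(steps=[{"tx":0,"ty":0,"tz":0.5,"yaw":0,"claw":6.2},{"tx":0,"ty":0,"tz":1,"yaw":0,"claw":6.2},{"tx":0,"ty":0,"tz":1.5,"yaw":0,"claw":6.2},{"tx":0,"ty":0,"tz":2,"yaw":0,"claw":6.2},{"tx":0,"ty":0,"tz":2,"yaw":0,"claw":6.2},{"tx":0,"ty":0,"tz":2,"yaw":0,"claw":6.2},{"tx":0,"ty":0,"tz":1.5,"yaw":0,"claw":6.2},{"tx":0,"ty":0,"tz":0.5,"yaw":0,"claw":6.2},{"tx":0,"ty":0,"tz":0,"yaw":0,"claw":6.2},{"tx":0,"ty":0,"tz":0,"yaw":0,"claw":6.2},{"tx":0,"ty":0,"tz":0,"yaw":0,"claw":6.2},{"tx":0,"ty":0,"tz":0,"yaw":0,"claw":6.2},{"tx":0,"ty":0,"tz":0,"yaw":0,"claw":6.2},{"tx":0,"ty":0,"tz":0,"yaw":0,"claw":6.2}])

```text
time_s: 4.8
position: [0.4638, 0.2853, 0.1401]
tool_rot: [[-0.001, 1.0, -0.0], [1.0, 0.001, -0.0], [-0.0, -0.0, -1.0]]
ft_force: [-0.1, -0.2, -6.1]
grip_width: 0.0663
gripper_force: 68.8
```

```bash
cat > wt.py <<'E'
from h import *
F=[]
for i in range(6):
    F.append(env.observe()['ft_force']); env.get_image("side")
F=np.array(F);o=env.observe();print(F.mean(0).round(2),F.std(0).round(2),o['position'].round(4),o['grip_width'],o['joint_efforts'].round(2))
E
python3 wt.py
```

```text
[ 0.05  0.16 -5.69] [0.42 0.37 0.46] [0.4638 0.2854 0.1403] 0.06641896977034471 [-0.000e+00 -4.941e+01 -2.121e+01 -1.000e-02  0.000e+00 -0.000e+00]
```

Emit:
servo_tool(steps=[{"tx":0,"ty":0,"tz":-1,"yaw":0,"claw":6.2},{"tx":0,"ty":0,"tz":-2,"yaw":0,"claw":6.2},{"tx":0,"ty":0,"tz":-2,"yaw":0,"claw":6.2},{"tx":0,"ty":0,"tz":-2,"yaw":0,"claw":6.2},{"tx":0,"ty":0,"tz":-1.5,"yaw":0,"claw":6.2},{"tx":0,"ty":0,"tz":-1,"yaw":0,"claw":6.2},{"tx":0,"ty":0,"tz":-0.5,"yaw":0,"claw":6.2},{"tx":0,"ty":0,"tz":-0.5,"yaw":0,"claw":6.2},{"tx":0,"ty":0,"tz":-0.3,"yaw":0,"claw":6.2},{"tx":0,"ty":0,"tz":-0.1,"yaw":0,"claw":6.2},{"tx":0,"ty":0,"tz":0,"yaw":0,"claw":6.2},{"tx":0,"ty":0,"tz":0,"yaw":0,"claw":6.2},{"tx":0,"ty":0,"tz":0,"yaw":0,"claw":6.2}])

```text
time_s: 6.4
position: [0.464, 0.2854, 0.0316]
tool_rot: [[-0.001, 1.0, 0.001], [1.0, 0.001, 0.0], [0.0, 0.001, -1.0]]
ft_force: [-0.3, -0.1, -4.7]
grip_width: 0.0664
gripper_force: 69.2
```

Emit:
servo_tool(steps=[{"tx":0,"ty":0,"tz":-0.1,"yaw":0,"claw":6.2},{"tx":0,"ty":0,"tz":0,"yaw":0,"claw":6.2},{"tx":0,"ty":0,"tz":0,"yaw":0,"claw":6.2}])

```text
time_s: 6.7
position: [0.464, 0.2855, 0.0315]
tool_rot: [[-0.001, 1.0, 0.001], [1.0, 0.001, 0.0], [0.0, 0.001, -1.0]]
ft_force: [-2.1, -1.8, 7.1]
grip_width: 0.0666
gripper_force: 70.2
```

Emit:
servo_tool(steps=[{"tx":0,"ty":0,"tz":0,"yaw":0,"claw":7.0},{"tx":0,"ty":0,"tz":0,"yaw":0,"claw":7.5},{"tx":0,"ty":0,"tz":0,"yaw":0,"claw":8.0},{"tx":0,"ty":0,"tz":0,"yaw":0,"claw":8.5},{"tx":0,"ty":0,"tz":0,"yaw":0,"claw":8.5},{"tx":0,"ty":0,"tz":0,"yaw":0,"claw":8.5}])

```text
time_s: 7.3
position: [0.4638, 0.2854, 0.0303]
tool_rot: [[-0.001, 1.0, 0.0], [1.0, 0.001, 0.0], [0.0, 0.0, -1.0]]
ft_force: [0.4, -0.1, -1.1]
grip_width: 0.0846
gripper_force: 0.0
```

Emit:
servo_tool(steps=[{"tx":0,"ty":0,"tz":2,"yaw":0,"claw":8.5},{"tx":0,"ty":0,"tz":3,"yaw":0,"claw":8.5},{"tx":0,"ty":0,"tz":3,"yaw":0,"claw":8.5},{"tx":0,"ty":0,"tz":4,"yaw":0,"claw":8.5},{"tx":0,"ty":0,"tz":4,"yaw":0,"claw":8.5},{"tx":0,"ty":0,"tz":4,"yaw":0,"claw":8.5},{"tx":0.4,"ty":-3.7,"tz":2,"yaw":0,"claw":8.5},{"tx":0.4,"ty":-3.7,"tz":0,"yaw":0,"claw":8.5},{"tx":0.4,"ty":-3.7,"tz":0,"yaw":0,"claw":8.5},{"tx":0.4,"ty":-3.7,"tz":0,"yaw":0,"claw":8.5},{"tx":0.4,"ty":-3.7,"tz":0,"yaw":0,"claw":8.5},{"tx":0.4,"ty":-3.6,"tz":0,"yaw":0,"claw":8.5},{"tx":0,"ty":0,"tz":0,"yaw":0,"claw":8.5},{"tx":0,"ty":0,"tz":0,"yaw":0,"claw":8.5}])

```text
time_s: 8.7
position: [0.4878, 0.064, 0.2503]
tool_rot: [[0.001, 1.0, -0.0], [1.0, -0.001, 0.0], [0.0, -0.0, -1.0]]
ft_force: [0.3, 0.8, -0.5]
grip_width: 0.0851
gripper_force: 0.0
```

```bash
python3 look.py "(.488,.064)" w3
python3 - <<'E'
from h import *
for n in("scene","side"):
    im,P=cloud(n);cv2.imwrite(f"pics/{n}2.png",im[:,:,::-1]);Q=P.reshape(-1,3)
    for x in(.2,.3,.4,.5):
        R=Q[(Q[:,0]>x)&(Q[:,0]<x+.1)&(Q[:,1]>-.3)&(Q[:,1]<.2)&(Q[:,2]>.245)]
        print(n,x,len(R),R.min(0).round(3) if len(R) else'')
    for c in((.464,.2855),):
        R=Q[(np.hypot(Q[:,0]-c[0],Q[:,1]-c[1])<.055)&(Q[:,2]>.053)&(Q[:,2]<.064)]
        print(len(R),cv2.minEnclosingCircle(R[:,:2].astype(np.float32)))
E
```

```text
[0.4878 0.064  0.2503] [[0.001, 1.0, -0.0], [1.0, -0.001, 0.0], [0.0, -0.0, -1.0]] [ 0.315752    0.80545159 -0.5454148 ] [-6.4 16.  83.2  0.  80.8 -6.3]
3326 ((0.4912215769290924, 0.06230079382658005), 0.033670824021101) [[0.4604, 0.0322, 0.0517], [0.491, 0.0648, 0.0565], [0.5223, 0.0943, 0.0585]]
scene 0.2 0 
scene 0.3 0 
scene 0.4 869 [0.412 0.044 0.245]
scene 0.5 473 [0.5   0.05  0.245]
392 ((0.46223369240760803, 0.28390029072761536), 0.03339356929063797)
side 0.2 0 
side 0.3 0 
side 0.4 1372 [0.412 0.046 0.246]
side 0.5 666 [0.5   0.05  0.246]
301 ((0.46199309825897217, 0.2838559150695801), 0.03476150333881378)
```

View pics/side2.png

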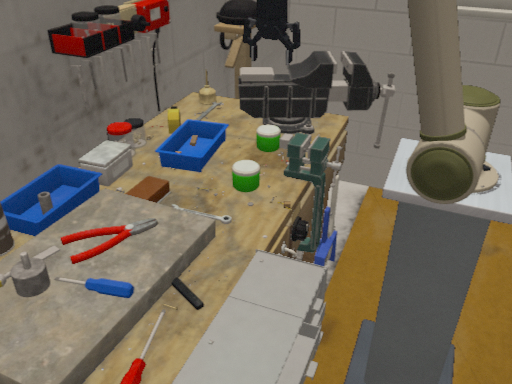

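Emit:
servo_tool(steps=[{"tx":0.3,"ty":-0.1,"tz":-3,"yaw":0,"claw":8.5},{"tx":0,"ty":0,"tz":-3,"yaw":0,"claw":8.5},{"tx":0,"ty":0,"tz":-3,"yaw":0,"claw":8.5},{"tx":0,"ty":0,"tz":-3,"yaw":0,"claw":8.5},{"tx":0,"ty":0,"tz":-2,"yaw":0,"claw":8.5},{"tx":0,"ty":0,"tz":0,"yaw":0,"claw":8.5},{"tx":0,"ty":0,"tz":0,"yaw":0,"claw":8.5}])

```text
time_s: 9.55
position: [0.491, 0.064, 0.1109]
tool_rot: [[-0.002, 1.0, 0.0], [1.0, 0.002, 0.0], [0.0, 0.0, -1.0]]
ft_force: [0.5, 0.4, 1.2]
grip_width: 0.0848
gripper_force: 0.0
```

Run:
```python
from h import *
for n in("scene","side"):
    im,P=cloud(n);cv2.imwrite(f"pics/{n}3.png",im[:,:,::-1]);Q=P.reshape(-1,3)
    R=Q[(Q[:,0]>.1)&(Q[:,0]<.65)&(Q[:,1]>-.3)&(Q[:,1]<.2)&(Q[:,2]>.24)]
    for x in np.arange(.1,.6,.05):
        S=R[(R[:,0]>x)&(R[:,0]<x+.05)]
        if len(S): print(n,x.round(2),len(S),S.min(0).round(3),S.max(0).round(3))
print(env.observe()['ft_force'],env.observe()['position'])
cv2.imwrite("pics/c.png",np.hstack([cv2.imread(f"pics/{n}3.png")[:240,150:] for n in("scene","side")]))
```

```text
scene 0.4 102 [0.416 0.011 0.306] [0.45  0.132 0.347]
scene 0.45 1455 [0.45  0.009 0.24 ] [0.5   0.136 0.341]
scene 0.5 204 [0.5   0.073 0.24 ] [0.537 0.134 0.335]
side 0.3 82 [0.331 0.067 0.388] [0.35  0.117 0.413]
side 0.35 526 [0.35  0.061 0.359] [0.4   0.14  0.414]
side 0.4 662 [0.4   0.015 0.297] [0.45  0.139 0.412]
side 0.45 1509 [0.45  0.019 0.24 ] [0.5   0.14  0.407]
side 0.5 574 [0.5   0.073 0.24 ] [0.543 0.138 0.4  ]
[-0.17620812  1.00544688 -0.36768335] [0.49145565 0.0637098  0.11158052]
```

View pics/c.png

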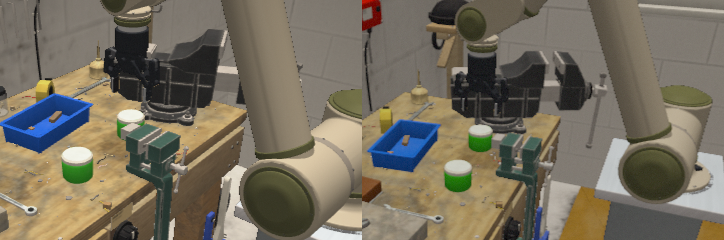

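Emit:
servo_tool(steps=[{"tx":0,"ty":0,"tz":-1.5,"yaw":0,"claw":8.5},{"tx":0,"ty":0,"tz":-1.5,"yaw":0,"claw":8.5},{"tx":0,"ty":0,"tz":-1.5,"yaw":0,"claw":8.5},{"tx":0,"ty":0,"tz":-1.5,"yaw":0,"claw":8.5},{"tx":0,"ty":0,"tz":-1,"yaw":0,"claw":8.5},{"tx":0,"ty":0,"tz":-1,"yaw":0,"claw":8.5},{"tx":0,"ty":0,"tz":0,"yaw":0,"claw":8.5},{"tx":0,"ty":0,"tz":0,"yaw":0,"claw":8.5}])

```text
time_s: 10.45
position: [0.4911, 0.0634, 0.0307]
tool_rot: [[-0.001, 1.0, 0.001], [1.0, 0.001, -0.0], [-0.0, 0.001, -1.0]]
ft_force: [-0.4, -0.8, -0.2]
grip_width: 0.085
gripper_force: 0.0
```

Emit:
servo_tool(steps=[{"tx":0,"ty":0,"tz":0,"yaw":0,"claw":6.2},{"tx":0,"ty":0,"tz":0,"yaw":0,"claw":6.2},{"tx":0,"ty":0,"tz":0,"yaw":0,"claw":6.2},{"tx":0,"ty":0,"tz":0,"yaw":0,"claw":6.2},{"tx":0,"ty":0,"tz":0,"yaw":0,"claw":6.2},{"tx":0,"ty":0,"tz":0,"yaw":0,"claw":6.2},{"tx":0,"ty":0,"tz":0,"yaw":0,"claw":6.2},{"tx":0,"ty":0,"tz":0,"yaw":0,"claw":6.2}])

```text
time_s: 11.25
position: [0.491, 0.0634, 0.0313]
tool_rot: [[-0.001, 1.0, 0.001], [1.0, 0.001, -0.0], [-0.0, 0.001, -1.0]]
ft_force: [-0.5, 0.2, 6.8]
grip_width: 0.0666
gripper_force: 66.6
```

Emit:
servo_tool(steps=[{"tx":0,"ty":0,"tz":0.5,"yaw":0,"claw":6.2},{"tx":0,"ty":0,"tz":1,"yaw":0,"claw":6.2},{"tx":0,"ty":0,"tz":1.5,"yaw":0,"claw":6.2},{"tx":0,"ty":0,"tz":2,"yaw":0,"claw":6.2},{"tx":0,"ty":0,"tz":2,"yaw":0,"claw":6.2},{"tx":0,"ty":0,"tz":2,"yaw":0,"claw":6.2},{"tx":0,"ty":0,"tz":1.5,"yaw":0,"claw":6.2},{"tx":0,"ty":0,"tz":0.5,"yaw":0,"claw":6.2},{"tx":0,"ty":0,"tz":0,"yaw":0,"claw":6.2},{"tx":0,"ty":0,"tz":0,"yaw":0,"claw":6.2},{"tx":0,"ty":0,"tz":0,"yaw":0,"claw":6.2},{"tx":0,"ty":0,"tz":0,"yaw":0,"claw":6.2},{"tx":0,"ty":0,"tz":0,"yaw":0,"claw":6.2},{"tx":0,"ty":0,"tz":0,"yaw":0,"claw":6.2}])

```text
time_s: 12.65
position: [0.4908, 0.0634, 0.1401]
tool_rot: [[-0.001, 1.0, -0.0], [1.0, 0.001, 0.0], [0.0, -0.0, -1.0]]
ft_force: [-0.6, 0.1, -3.0]
grip_width: 0.0665
gripper_force: 67.7
```

```bash
python3 wt.py
```

```text
[-0.45  0.07 -3.  ] [0.2  0.35 0.56] [0.4908 0.0634 0.1403] 0.0662405028497349 [-0.000e+00 -4.281e+01 -1.937e+01 -1.000e-02 -0.000e+00 -0.000e+00]
```

The pot near y = 0.06 weighs about 3.0 N and the first weighed about 5.7 N, so this is the lighter one. I'll set it back.

Emit:
servo_tool(steps=[{"tx":0,"ty":0,"tz":-1,"yaw":0,"claw":6.2},{"tx":0,"ty":0,"tz":-2,"yaw":0,"claw":6.2},{"tx":0,"ty":0,"tz":-2,"yaw":0,"claw":6.2},{"tx":0,"ty":0,"tz":-2,"yaw":0,"claw":6.2},{"tx":0,"ty":0,"tz":-1.5,"yaw":0,"claw":6.2},{"tx":0,"ty":0,"tz":-1,"yaw":0,"claw":6.2},{"tx":0,"ty":0,"tz":-0.5,"yaw":0,"claw":6.2},{"tx":0,"ty":0,"tz":-0.5,"yaw":0,"claw":6.2},{"tx":0,"ty":0,"tz":-0.3,"yaw":0,"claw":6.2},{"tx":0,"ty":0,"tz":-0.1,"yaw":0,"claw":6.2},{"tx":0,"ty":0,"tz":-0.1,"yaw":0,"claw":6.2},{"tx":0,"ty":0,"tz":0,"yaw":0,"claw":6.2},{"tx":0,"ty":0,"tz":0,"yaw":0,"claw":6.2}])

```text
time_s: 14.25
position: [0.4909, 0.0634, 0.0313]
tool_rot: [[-0.001, 1.0, 0.001], [1.0, 0.001, -0.0], [-0.0, 0.001, -1.0]]
ft_force: [-2.3, 0.1, 5.6]
grip_width: 0.0665
gripper_force: 68.6
```

Pot touching the bench; release, rise, and return above the heavy pot at (0.463, 0.285).

Emit:
servo_tool(steps=[{"tx":0,"ty":0,"tz":0,"yaw":0,"claw":7.0},{"tx":0,"ty":0,"tz":0,"yaw":0,"claw":7.5},{"tx":0,"ty":0,"tz":0,"yaw":0,"claw":8.0},{"tx":0,"ty":0,"tz":0,"yaw":0,"claw":8.5},{"tx":0,"ty":0,"tz":0,"yaw":0,"claw":8.5},{"tx":0,"ty":0,"tz":0,"yaw":0,"claw":8.5}])

```text
time_s: 14.85
position: [0.4908, 0.0634, 0.0303]
tool_rot: [[-0.001, 1.0, 0.0], [1.0, 0.001, 0.0], [0.0, 0.0, -1.0]]
ft_force: [-0.1, 0.9, -0.4]
grip_width: 0.0848
gripper_force: 0.0
```

Emit:
servo_tool(steps=[{"tx":0,"ty":0,"tz":2,"yaw":0,"claw":8.5},{"tx":0,"ty":0,"tz":3,"yaw":0,"claw":8.5},{"tx":0,"ty":0,"tz":3,"yaw":0,"claw":8.5},{"tx":0,"ty":0,"tz":4,"yaw":0,"claw":8.5},{"tx":0,"ty":0,"tz":4,"yaw":0,"claw":8.5},{"tx":0,"ty":0,"tz":4,"yaw":0,"claw":8.5},{"tx":-0.5,"ty":3.7,"tz":2,"yaw":0,"claw":8.5},{"tx":-0.5,"ty":3.7,"tz":0,"yaw":0,"claw":8.5},{"tx":-0.5,"ty":3.7,"tz":0,"yaw":0,"claw":8.5},{"tx":-0.5,"ty":3.7,"tz":0,"yaw":0,"claw":8.5},{"tx":-0.4,"ty":3.7,"tz":0,"yaw":0,"claw":8.5},{"tx":-0.4,"ty":3.7,"tz":0,"yaw":0,"claw":8.5},{"tx":0,"ty":0,"tz":0,"yaw":0,"claw":8.5},{"tx":0,"ty":0,"tz":0,"yaw":0,"claw":8.5}])

```text
time_s: 16.25
position: [0.4625, 0.2857, 0.25]
tool_rot: [[-0.003, 1.0, -0.001], [1.0, 0.003, -0.0], [-0.0, -0.001, -1.0]]
ft_force: [0.1, 0.5, 0.0]
grip_width: 0.0849
gripper_force: 0.0
```

```bash
python3 look.py "(.463,.286)" w4;python3 look.py "(.491,.063)" w5
```

```text
[0.4625 0.2857 0.25  ] [[-0.003, 1.0, -0.001], [1.0, 0.003, -0.0], [-0.0, -0.001, -1.0]] [0.06033551 0.54713577 0.00487679] [19.2 21.2 75.4 -0.  83.5 19.1]
3338 ((0.46499931812286377, 0.2830381393432617), 0.03374899551272392) [[0.4339, 0.2532, 0.052], [0.4649, 0.2853, 0.0566], [0.496, 0.3151, 0.0585]]
[0.4627 0.285  0.2501] [[-0.001, 1.0, -0.0], [1.0, 0.001, -0.0], [-0.0, -0.0, -1.0]] [-0.29690057 -0.26448394 -0.6792954 ] [19.2 21.2 75.4 -0.  83.5 19.1]
1759 ((0.4912709593772888, 0.06203995272517204), 0.03395038843154907) [[0.4606, 0.0411, 0.0507], [0.4906, 0.0694, 0.0564], [0.5227, 0.0941, 0.0583]]
```

View pics/w4.png

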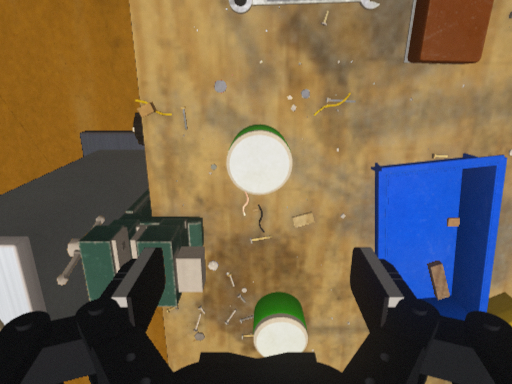

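Emit:
servo_tool(steps=[{"tx":0.2,"ty":-0.1,"tz":-3,"yaw":0,"claw":8.5},{"tx":0,"ty":0,"tz":-3,"yaw":0,"claw":8.5},{"tx":0,"ty":0,"tz":-3,"yaw":0,"claw":8.5},{"tx":0,"ty":0,"tz":-3,"yaw":0,"claw":8.5},{"tx":0,"ty":0,"tz":-2,"yaw":0,"claw":8.5},{"tx":0,"ty":0,"tz":-2,"yaw":0,"claw":8.5},{"tx":0,"ty":0,"tz":-2,"yaw":0,"claw":8.5},{"tx":0,"ty":0,"tz":-2,"yaw":0,"claw":8.5},{"tx":0,"ty":0,"tz":-1,"yaw":0,"claw":8.5},{"tx":0,"ty":0,"tz":-1,"yaw":0,"claw":8.5},{"tx":0,"ty":0,"tz":0,"yaw":0,"claw":8.5},{"tx":0,"ty":0,"tz":0,"yaw":0,"claw":8.5}])

```text
time_s: 17.55
position: [0.4652, 0.2843, 0.0309]
tool_rot: [[-0.001, 1.0, 0.001], [1.0, 0.001, 0.0], [0.0, 0.001, -1.0]]
ft_force: [0.2, -1.0, 0.7]
grip_width: 0.0853
gripper_force: 0.0
```

Emit:
servo_tool(steps=[{"tx":0,"ty":0,"tz":0,"yaw":0,"claw":6.2},{"tx":0,"ty":0,"tz":0,"yaw":0,"claw":6.2},{"tx":0,"ty":0,"tz":0,"yaw":0,"claw":6.2},{"tx":0,"ty":0,"tz":0,"yaw":0,"claw":6.2},{"tx":0,"ty":0,"tz":0,"yaw":0,"claw":6.2},{"tx":0,"ty":0,"tz":0,"yaw":0,"claw":6.2},{"tx":0,"ty":0,"tz":0,"yaw":0,"claw":6.2},{"tx":0,"ty":0,"tz":0,"yaw":0,"claw":6.2}])

```text
time_s: 18.35
position: [0.4648, 0.2845, 0.0315]
tool_rot: [[-0.001, 1.0, 0.001], [1.0, 0.001, 0.0], [0.0, 0.001, -1.0]]
ft_force: [-2.7, -1.0, 7.6]
grip_width: 0.0665
gripper_force: 66.5
```

Emit:
servo_tool(steps=[{"tx":0,"ty":0,"tz":0.5,"yaw":0,"claw":6.2},{"tx":0,"ty":0,"tz":1,"yaw":0,"claw":6.2},{"tx":0,"ty":0,"tz":1.5,"yaw":0,"claw":6.2},{"tx":0,"ty":0,"tz":2,"yaw":0,"claw":6.2},{"tx":0,"ty":0,"tz":2,"yaw":0,"claw":6.2},{"tx":0,"ty":0,"tz":2,"yaw":0,"claw":6.2},{"tx":0,"ty":0,"tz":2,"yaw":0,"claw":6.2},{"tx":0,"ty":0,"tz":2,"yaw":0,"claw":6.2},{"tx":0,"ty":0,"tz":1.5,"yaw":0,"claw":6.2},{"tx":0,"ty":0,"tz":0.5,"yaw":0,"claw":6.2},{"tx":0,"ty":0,"tz":0,"yaw":0,"claw":6.2},{"tx":0,"ty":0,"tz":0,"yaw":0,"claw":6.2},{"tx":0,"ty":0,"tz":0,"yaw":0,"claw":6.2},{"tx":0,"ty":0,"tz":0,"yaw":0,"claw":6.2}])

```text
time_s: 19.75
position: [0.4646, 0.2843, 0.1796]
tool_rot: [[-0.001, 1.0, -0.001], [1.0, 0.001, -0.0], [-0.0, -0.001, -1.0]]
ft_force: [-0.5, 0.6, -6.2]
grip_width: 0.0661
gripper_force: 68.7
```

Emit:
servo_tool(steps=[{"tx":0.7,"ty":-0.4,"tz":0.1,"yaw":0,"claw":6.2},{"tx":1.5,"ty":-0.8,"tz":0.1,"yaw":0,"claw":6.2},{"tx":2.2,"ty":-1.2,"tz":0,"yaw":0,"claw":6.2},{"tx":2.2,"ty":-1.2,"tz":0,"yaw":0,"claw":6.2},{"tx":2.2,"ty":-1.2,"tz":0,"yaw":0,"claw":6.2},{"tx":2.2,"ty":-1.2,"tz":0,"yaw":0,"claw":6.2},{"tx":2.2,"ty":-1.2,"tz":0,"yaw":0,"claw":6.2},{"tx":2.2,"ty":-1.3,"tz":0,"yaw":0,"claw":6.2},{"tx":2.2,"ty":-1.3,"tz":0,"yaw":0,"claw":6.2},{"tx":1.5,"ty":-0.8,"tz":0,"yaw":0,"claw":6.2},{"tx":0.7,"ty":-0.4,"tz":0,"yaw":0,"claw":6.2},{"tx":0,"ty":0,"tz":0,"yaw":0,"claw":6.2},{"tx":0,"ty":0,"tz":0,"yaw":0,"claw":6.2},{"tx":0,"ty":0,"tz":0,"yaw":0,"claw":6.2},{"tx":0,"ty":0,"tz":0,"yaw":0,"claw":6.2},{"tx":0,"ty":0,"tz":0,"yaw":0,"claw":6.2},{"tx":0,"ty":0,"tz":0,"yaw":0,"claw":6.2},{"tx":0,"ty":0,"tz":0,"yaw":0,"claw":6.2}])

```text
time_s: 21.55
position: [0.6627, 0.1745, 0.1824]
tool_rot: [[-0.001, 1.0, 0.0], [1.0, 0.001, -0.0], [-0.0, 0.0, -1.0]]
ft_force: [0.4, -0.4, -5.2]
grip_width: 0.0666
gripper_force: 69.0
```

```bash
python3 wt.py
python3 - <<'E'
from h import *
im,P=cloud("side");cv2.imwrite("pics/f.png",im[:,:,::-1])
g=cv2.inRange(cv2.cvtColor(im,cv2.COLOR_RGB2HSV),(40,70,40),(85,255,255))>0
Q=P[g&(P[:,:,0]>.58)&(P[:,:,2]>.1)];print(len(Q),np.percentile(Q,[2,98],axis=0).round(3).tolist())
Q=P.reshape(-1,3);Q=Q[(Q[:,0]>.57)&(Q[:,0]<.75)&(Q[:,1]>.05)&(Q[:,1]<.31)&(Q[:,2]>.046)&(Q[:,2]<.054)][:,:2]
print(cv2.minAreaRect(Q.astype(np.float32)))
E
```

```text
[-0.11 -0.09 -6.15] [0.54 0.51 0.59] [0.6628 0.1744 0.1823] 0.06645986264661154 [ 1.000e-02 -6.363e+01 -2.541e+01 -1.000e-02  0.000e+00  0.000e+00]
387 [[0.629, 0.177, 0.153], [0.688, 0.209, 0.195]]
((0.6612280607223511, 0.17718301713466644), (0.13241343200206757, 0.22723683714866638), 6.434550762176514)
```

View pics/f.png

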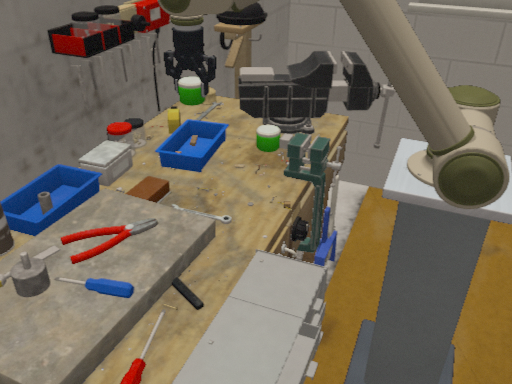

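The heavy pot, at pixel (190,90), is held upright over the tray with its underside at about z = 0.151, 10 cm above the rim. The light pot stands in its place at (268,138), and nothing else has moved.

```bash
python3 -c "
from rig import env
print(env.close_job())"
```

```text
the job is handed in; nothing more can be done
None
```

The job is handed in: the heavier pot (about 0.6 kg; the other about 0.3 kg) is held upright about 10 cm above the middle of the blue tray's rim, and the lighter one is back upright where it stood.

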